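# Clamp the telescopic sampling rod in its stand and hold it extended

## Robot

A 6-joint arm with a two-finger parallel gripper is mounted at the origin on a cart in front of the work surface, level with it; the furniture and walls round the work are solid. World frame = base frame: x ahead of the robot, y to its left, z up, the work surface at z = 0. Lengths are in m, angles in rad, forces in N, time in s.
With the tool pointing down it reaches from about 0.25 to 0.725 m from the base axis. Payload 4 kg.
Tool frame: the origin (TCP) lies midway between the tips of the shut fingers; the grasp point (between the pads) lies 19 mm behind it; z points along the fingers, y is the line along which they close (so a half turn about z gives the same grasp; the last joint's range is limited). The gripper opens to 85 mm and grips with 20 to 120 N. Pads are 22 mm wide; open, the fingers measure 114 mm over their backs; the gripper's body (76 mm by 85 mm) begins 54 mm behind the grasp point. The pads swing forward as they close: fully open they stand 13 mm farther back than shut.
Start: joints at [-1.173, 0.241, 0.005, 1.335, 0, 1.571], TCP at [0.194, -0.461, 0.231] pointing down, gripper open.
Joint ranges: [-2.72, 2.72], [-1.05, 1.87], [-1.09, 1.28], [-1.99, 2.15], [-1.42, 1.44], [-3.14, 3.14]. Speed limits (rad/s): [2.79, 2.79, 3.14, 3.14, 3.14, 3.14].

## Interface

Orientations are given as a unit quaternion [x, y, z, w].
In Python, from workcell import get_obs, camera, job_done, silhouettes gives the robot as it stands. The module is installed in compiled form; this text tells all that it offers.
- The arm moves only by the tool drive_tool, never from a script. Its argument "increments" is a list of rows, each a list of 3 entries, a list of its own where there are three numbers: the shift along the world's x, y, z in mm, then the turn, a rotation vector about the world's x, y, z in degrees, then the opening, from 0 (shut) to 1 (fully open). A call has 1 to 8 rows; each row shifts and turns the commanded pose from where the row before left it; what a row does not reach is not made up. A row lasts 1/12 s, in which the tool goes at most 41.7 mm and 7.16 degrees, less where a joint would pass 70% of its speed; a pose out of reach is approached as far as the arm can. A call is refused whole if a number of a shift passes 41.7 or a number of a turn 7.16, either way. A call with a gripper value outside its range is refused whole. The fingers move at their own pace and stop on an object; the grip force is fixed at half the most. Time passes only in rows, so rows that do not move let the fingers close. It gives the time, the measured TCP pose, the force, the opening and the grip force at its end, in the units of the state.
- get_obs(): the state, without advancing time (a new reading comes with each control period).
- camera(name): name is "scene" or "top" or "wrist"; returns a dict with "image" (400x640x3 uint8, red, green, blue), "K" (3x3 intrinsics, pixels), "k1" (the pictures are not rectified: a ray, as slopes to the right and down, at radius r is drawn at 1 + k1 r^2 times it, then the intrinsics apply), "view" (4x4, takes a point from world to camera coordinates). Camera axes: x right, y down, z forward; pixel columns grow to the right and rows downward; lengths in m; the calibration is good to about 2 mm. A picture is of the moment at which its call begins. There is no depth.
- job_done(): hands the job in; it is judged then, once.
Trained networks look in a picture, given as the dict that the camera call returned (one of the last four; its "shot" number tells which), for a name from the list of things; names that differ only in an ending like _2 or _b are one class to them, and where a whole thing is asked for, a point or a joint stands for the part that bears it (a point fixed in the world has none). Each returns a list of dicts, best first, with "conf" (0 to 1); they miss things now and then, are a little off and sometimes report something else, mostly with a low value. They report only what shows in the picture. A call takes as long as a camera call. They do not tell look-alikes from the thing itself.
- silhouettes(query, picture): "region" (400x640 bool, what is visible of it) and "bbox" ([left, top, right, bottom] in pixels, round what is visible of it).
The state is a dict: "clock": time; "joint_pos": joint angles; "joint_vel": joint speeds; "tau": joint torques, N m; "eef_pos": TCP position; "tool_rot": TCP orientation; "ft_force": force on the tool from outside, world axes, zero at the start; "ft_torque": the same for the moment, N m; "grip_width": finger opening in m; "grasp_force": force on a finger pad.
Only numpy, scipy, OpenCV 4.12 (cv2) and the standard library are available. Lean on these libraries where they do the work, as an engineer would, in place of code of your own. Each camera call takes 0.05 s, during which the arm holds its last target. There are 200 camera calls.

## Task

The telescopic sampling rod in the bench stand is due for inspection: swing the stand's hinged keeper bar shut over the rod's flange until it drops into its detent, then squeeze the release button on the side of the rod's head and pull the head straight up, past the first stop, all the way to the second stop. Finish still gripping the head and holding the rod fully extended (its springs pull it back in if you let go), with the rod seated in its stand and the keeper bar shut. Leave the other things on the bench where they are and standing.

Things in the scene. Friction and masses are not known exactly. Their poses are not given: they have to be found in the camera images.
- stand: Aluminium bench stand, fixed to the worktop. Origin: underside, on the bore's axis. Base 110 mm (x) by 210 mm (y = -90 to +120), 12 thick. Socket block 70x70 mm about the origin, top z = 52, bore 31.5 mm. Hinge post y = -60. Detent post 36x20 mm at x = -22, y = +52, spring ball up to z = 59. Stop pin, 10 mm, top z = 68, at x = -8.5, y = +88.
- keeper_hinge (a point): Point on the vertical hinge axis of the keeper bar, at the height of the bar's underside (60 mm above the worktop), fixed on the stand at its x = 0, y = -60 mm.
- keeper (a joint): Angle of the forked keeper bar (dark steel plate 6 mm thick, underside z = 60 mm) about its vertical hinge, rad: 0 = shut at its stop, fork round the rod above the flange; positive = open, counter-clockwise from above, at most 1.1; 0.7 to 1.0 at the start; stays where left. The last 0.12 rad ride over the detent's spring ball (about 4 N at the knob); below 0.025 it is held shut.
- keeper_knob (a point): Point on the axis of the keeper bar's black upright knob, 86 mm above the worktop. The knob is a round pin 14 mm in diameter from z = 66 mm (the bar's top) to z = 100 mm. It circles the hinge at 137 mm; with the bar shut it is at x = -22, y = +75 mm in the stand's frame.
- sampler: Telescopic rod, about 0.5 kg, loose, upright in the stand's bore, turned any way within 0.5 rad of the stand. Origin: centre of the foot's underside, 15 mm above the worktop; z along the rod, -x to the button's side. In its frame, mm: foot 30 dia to z = 37, flange 48 dia to 43, tube 22 dia, collars 30 dia to 83, head 83 to 131. Pulled, it rises 2 mm until the flange meets the shut bar.
- head (a point): Centre of the grey head, 122 mm above the worktop at the start. The head is a block 30 mm (along the sampler's x, the button's direction) by 26 mm (along y) by 48 mm tall. It does not turn on the rod.
- button_face (a point): Centre of the outer face of the round steel release button, 14 mm in diameter, on the head's -x side at half its height, 21 mm from the rod's axis. It stands out 6 mm from the head.
- button (a joint): How far the release button is pressed, m: 0 = out, 0.006 = flush with the head; spring of 3 to 7 N. Out, it locks the pushed-in rod. From 0.0035 on the lock is free. Keep it pressed while starting to pull: squeeze the head between the fingers across the button (36 mm over the button, 30 mm once it is in).
- lower_section (a joint): How far the lower section has been pulled out of the tube, m: 0 = in, 0.045 = out, which is the first stop. Its spring pulls back with 3 to 6 N. If the extended head is let go, the rod runs back in until about 8 mm of this section shows, where the popped-out button catches on the tube; press the button again to push it home.
- upper_section (a joint): How far the upper section with the head is out of the lower one, m: 0 = in, 0.045 = out, the second stop. It moves only after the first stop, as its spring pulls back with 8 to 12 N. At the second stop the head is 90 mm farther out (92 mm higher, with the 2 mm under the bar). The stops are firm.
- reagent_amber: Bystander: brown bottle, 46 mm in diameter, 86 mm tall, to the right of the stand. Origin at the centre of its underside.
- vial: Bystander: small capped vial, 17 mm in diameter, 45 mm tall, to the left of the stand. Origin at the centre of its underside.
- lab_timer: Bystander: white timer, 59x64x28 mm, to the right. Origin at the centre of its underside.
- beaker: Bystander: clear beaker, 52 mm in diameter, 66 mm tall, far left. Origin at the centre of its underside.
Things that resemble listed ones, but are neither listed nor needed, are in the scene too. What is shaped like the sampler but green or purple is not meant.

How it is judged:
By the outcome, as a careful person would: the job done as asked, in the order asked, and still so for the second after the job is handed in, while the arm keeps its last pose, push and grip.
It also fails if it takes over 50 s, if anything falls off the work surface, if the arm or the gripper's body presses on something with over 40 N, if the wrist force passes 120 N, or if a joint passes its speed limit or range.

## Working session

There is one attempt and no reset: what is moved stays moved. The work goes in short steps, Python scripts to look and compute and a tool call to move; the robot and the scene stay as the last step left them, time stands still between calls to the robot, and variables do not carry over. Pictures are saved under pics/ and viewed, at most 10 in all, crops included, and the job is handed in when it is done.

Besides the shell and the picture viewer there is one more tool, called after ">>>" as name([rows], argument=value, ...), one row to a line, values as JSON. drive_tool: Moves the arm, as the interface text tells. Its arguments: {"type":"object","properties":{"increments":{"type":"array"}},"required":["increments"]}

```bash
mkdir -p pics
cat > h.py <<'E'
import numpy as np, cv2
from workcell import get_obs, camera, job_done, silhouettes
def und(c,uv):
    K=c["K"]; d=np.array([(uv[0]-K[0,2])/K[0,0],(uv[1]-K[1,2])/K[1,1]]); s=d.copy()
    for _ in range(20): s=d/(1+c["k1"]*(s@s))
    return s
def ray(c,uv):
    V=np.array(c["view"]); R,t=V[:3,:3],V[:3,3]; s=und(c,uv)
    d=R.T@np.array([s[0],s[1],1]); return -R.T@t, d/np.linalg.norm(d)
def atz(c,uv,z):
    o,d=ray(c,uv); return o+d*(z-o[2])/d[2]
def tri(*cu):
    A=np.zeros((3,3)); b=np.zeros(3); L=[ray(c,u) for c,u in cu]
    for o,d in L:
        P=np.eye(3)-np.outer(d,d); A+=P; b+=P@o
    p=np.linalg.solve(A,b); return p,[np.linalg.norm((np.eye(3)-np.outer(d,d))@(p-o)) for o,d in L]
def proj(c,p):
    V=np.array(c["view"]); q=V[:3,:3]@p+V[:3,3]; s=q[:2]/q[2]; s=s*(1+c["k1"]*(s@s)); return np.array([c["K"][0,0]*s[0]+c["K"][0,2],c["K"][1,1]*s[1]+c["K"][1,2]])
def save(n,im): cv2.imwrite("pics/"+n,cv2.cvtColor(im,cv2.COLOR_RGB2BGR))
E
python3 - <<'E'
from h import *
for n in("scene","top"):
    c=camera(n); save(n+"1.png",c["image"])
    V=np.array(c["view"]);print(n,(-V[:3,:3].T@V[:3,3]).round(3),c["K"][0,0])
    for q in("stand","sampler","head","keeper","keeper_knob","button_face","reagent_amber","vial","lab_timer","beaker"):
        for s in silhouettes(q,c)[:4]:
            m=s["region"]; y,x=np.nonzero(m); print(q,round(s["conf"],2),np.array(s["bbox"]).round().tolist(),m.sum(),x.mean().round(1),y.mean().round(1))
E
```

```text
scene [-0.13   0.441  1.255] 449.6988343356695
stand 0.78 [260.0, 182.0, 329.0, 227.0] 1674 293.6 204.5
sampler 0.81 [296.0, 226.0, 316.0, 254.0] 342 307.7 240.4
sampler 0.76 [262.0, 226.0, 281.0, 254.0] 334 269.9 240.1
sampler 0.55 [288.0, 170.0, 310.0, 202.0] 293 296.6 185.9
head 0.59 [293.0, 173.0, 301.0, 187.0] 119 296.9 179.2
head 0.57 [265.0, 226.0, 274.0, 241.0] 161 268.9 233.3
head 0.28 [329.0, 161.0, 342.0, 185.0] 235 336.1 173.9
keeper 0.42 [405.0, 184.0, 427.0, 202.0] 303 416.3 195.4
keeper_knob 0.77 [309.0, 182.0, 323.0, 223.0] 317 315.4 200.2
button_face 0.22 [290.0, 171.0, 307.0, 202.0] 256 296.8 186.6
reagent_amber 0.81 [329.0, 163.0, 343.0, 186.0] 261 335.9 174.0
vial 0.38 [250.0, 216.0, 253.0, 226.0] 44 252.2 220.5
lab_timer 0.63 [407.0, 184.0, 427.0, 202.0] 286 416.3 194.7
beaker 0.79 [187.0, 217.0, 207.0, 243.0] 358 197.5 227.1
top [ 0.402 -0.012  1.307] 479.68278641313816
stand 0.71 [278.0, 153.0, 355.0, 223.0] 2921 315.3 176.3
sampler 0.76 [245.0, 204.0, 270.0, 221.0] 274 257.6 213.1
sampler 0.62 [310.0, 155.0, 331.0, 182.0] 293 319.2 169.0
sampler 0.54 [285.0, 229.0, 306.0, 246.0] 237 294.9 237.3
head 0.65 [284.0, 229.0, 301.0, 243.0] 154 292.8 236.0
head 0.64 [313.0, 162.0, 327.0, 175.0] 171 318.9 165.9
head 0.58 [250.0, 203.0, 263.0, 221.0] 171 254.2 211.8
head 0.18 [310.0, 156.0, 331.0, 181.0] 300 319.5 169.0
keeper 0.93 [309.0, 168.0, 349.0, 223.0] 528 331.7 193.4
keeper_knob 0.91 [312.0, 166.0, 348.0, 222.0] 463 332.4 192.5
reagent_amber 0.69 [370.0, 159.0, 389.0, 182.0] 277 379.3 169.4
vial 0.7 [276.0, 153.0, 357.0, 220.0] 2948 315.0 176.2
vial 0.59 [256.0, 165.0, 265.0, 179.0] 37 258.8 171.7
lab_timer 0.68 [441.0, 234.0, 470.0, 260.0] 498 452.9 246.5
beaker 0.9 [188.0, 137.0, 207.0, 160.0] 348 199.4 149.0
```

View pics/scene1.png

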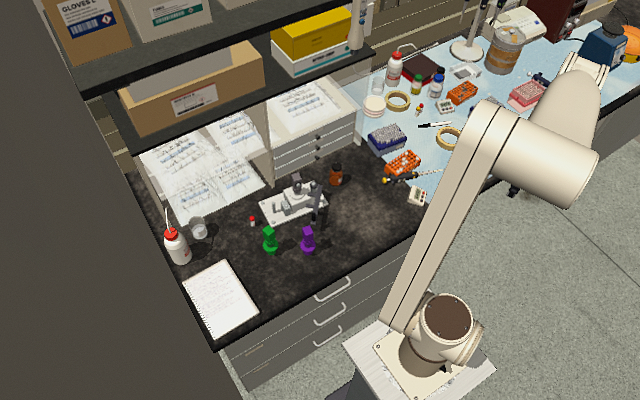

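View pics/top1.png

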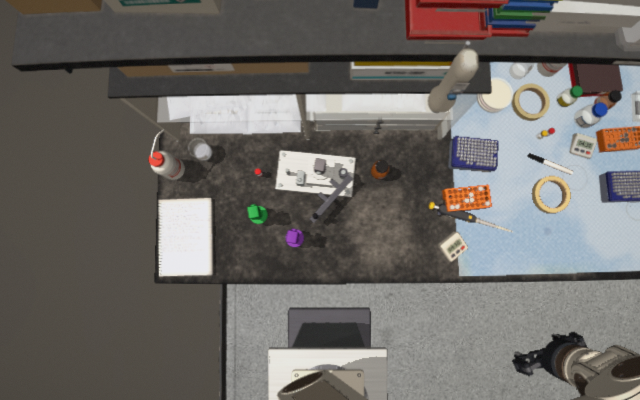

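Scene view: the stand is at (293,204) with the grey-headed sampler in it at (297,180). The green (269,240) and purple (308,240) look-alikes stand in front. Top view: stand (315,176), grey head about (320,166), green (257,213), purple (294,237). The grey one in the stand is the one meant. I'll confirm it enlarged.

Run:
```python
from h import *
c=camera("top"); a=cv2.resize(c["image"][140:240,240:400],None,fx=5,fy=5,interpolation=cv2.INTER_CUBIC); 
save("topz.png",a)
s=camera("scene"); save("scenez.png",cv2.resize(s["image"][155:265,240:350],None,fx=5,fy=5,interpolation=cv2.INTER_CUBIC))
```

```text
(no output)
```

View pics/topz.png

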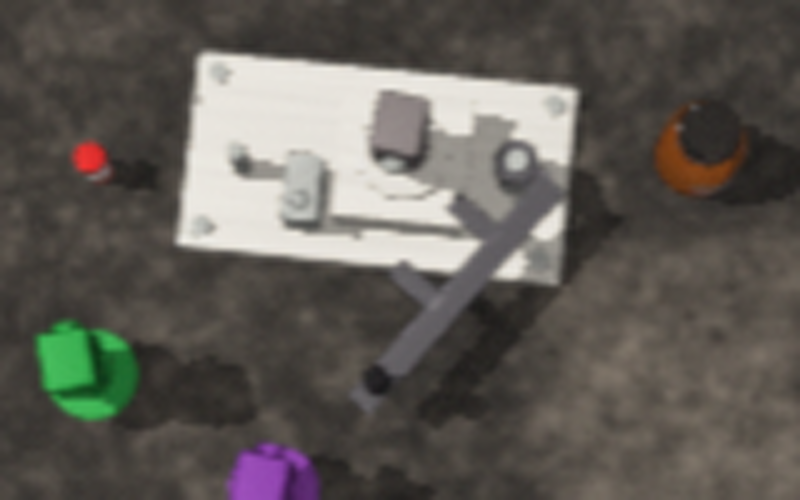

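View pics/scenez.png

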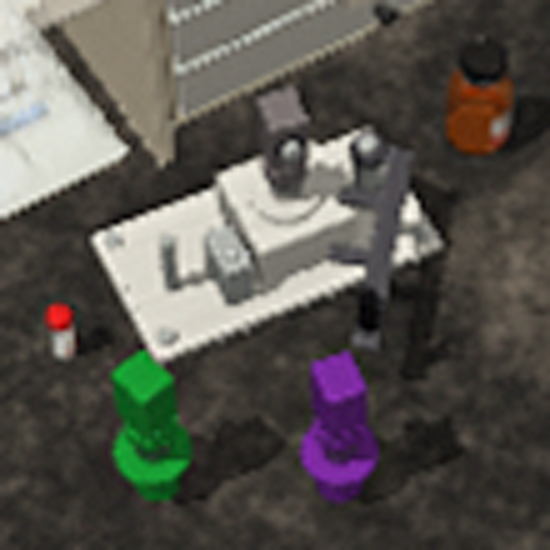

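The crop confirms it: the grey head with the steel button sits in the stand at topz (400,125), button toward the robot. The bar is open with its black knob at topz (376,380). Next I'll compute the poses.

Run:
```python
from h import *
c=camera("top"); s=camera("scene")
T=lambda u,v:(240+(u+.5)/5-.5,140+(v+.5)/5-.5); S=lambda u,v:(240+(u+.5)/5-.5,155+(v+.5)/5-.5)
st=np.array([[55,120],[55,-90],[-55,-90],[-55,120]])/1e3
W=np.array([atz(c,T(*p),.012)[:2] for p in [(200,52),(578,88),(560,285),(178,243)]])
W2=np.array([atz(s,S(*p),.012)[:2] for p in [(92,238),(362,128),(443,245),(165,360)]])
for w in(W,W2):
    a=st-st.mean(0); b=w-w.mean(0); th=np.arctan2((a[:,0]*b[:,1]-a[:,1]*b[:,0]).sum(),(a*b).sum())
    R=np.array([[np.cos(th),-np.sin(th)],[np.sin(th),np.cos(th)]]); o=w.mean(0)-R@st.mean(0); print("stand",o.round(4),th.round(3),np.linalg.norm(w-(st@R.T+o),axis=1).round(4))
print("knobtop",tri((c,T(376,380)),(s,S(370,300))), atz(c,T(376,380),.1))
print("headtop",tri((c,T(402,120)),(s,S(280,103))), atz(c,T(402,120),.146))
for n,u in dict(amber=T(700,150),purple=T(270,470),green=T(66,365),vial=T(90,158)).items(): print(n,atz(c,u,.08 if n!="vial" else .045).round(3))
o=get_obs();print(o["eef_pos"],o["tool_rot"],o["clock"],o["ft_force"]); 
from scipy.spatial.transform import Rotation as Ro
print(Ro.from_quat(o["tool_rot"]).as_matrix().round(3))
w=camera("wrist");V=np.array(w["view"]);print((-V[:3,:3].T@V[:3,3]-o["eef_pos"]).round(3),V[:3,:3].round(2),w["K"][0,0])
```

```text
stand [0.6236 0.0158] -0.109 [0.0014 0.0008 0.0002 0.0017]
stand [0.6187 0.015 ] -0.09 [0.0016 0.0048 0.0027 0.0053]
knobtop (array([0.50004749, 0.02807186, 0.0941691 ]), [np.float64(0.0018456426364667346), np.float64(0.0018456426364667055)]) [0.50077662 0.02927639 0.1       ]
headtop (array([0.62466666, 0.01411833, 0.14607172]), [np.float64(0.0007228801893129182), np.float64(0.0007228801893128492)]) [0.6251599 0.0146707 0.146    ]
amber [ 0.621 -0.138  0.08 ]
purple [0.456 0.084 0.08 ]
green [0.511 0.19  0.08 ]
vial [0.625 0.184 0.045]
[ 0.19368891 -0.46095372  0.23130793] [ 9.80283677e-01  1.97595325e-01  4.22664724e-06 -5.38942163e-06] 1.3 [-0.62441216 -0.38469866 -0.08147685]
[[ 0.922  0.387  0.   ]
 [ 0.387 -0.922  0.   ]
 [ 0.    -0.    -1.   ]]
[0.076 0.032 0.143] [[ 0.39 -0.92 -0.  ]
 [-0.87 -0.37  0.32]
 [-0.3  -0.12 -0.95]] 300.04133111848
```

>>> drive_tool([
  [[18, 30.5, 1.2], [0, 0, 3.8], 1],
  [[18, 30.5, 1.2], [0, 0, 3.8], 1],
  [[18, 30.5, 1.2], [0, 0, 3.8], 1],
  [[18, 30.5, 1.2], [0, 0, 3.8], 1],
  [[18, 30.5, 1.2], [0, 0, 3.8], 1],
  [[18, 30.5, 1.2], [0, 0, 3.8], 1],
  [[18, 30.5, 1.2], [0, 0, 3.8], 1],
  [[18, 30.5, 1.2], [0, 0, 3.8], 1],
])

```text
clock: 2.02
eef_pos: [0.3382, -0.2154, 0.2412]
tool_rot: [0.894, 0.449, 0.0, 0.0]
ft_force: [1.7, -0.3, -1.4]
grip_width: 0.0856
grasp_force: 0.0
```

>>> drive_tool([
  [[18, 30.5, 1.2], [0, 0, 3.8], 0.8],
  [[18, 30.5, 1.2], [0, 0, 3.8], 0.6],
  [[18, 30.5, 1.2], [0, 0, 3.8], 0.4],
  [[18, 30.5, 1.2], [0, 0, 3.8], 0.2],
  [[18, 30.5, 1.2], [0, 0, 3.8], 0],
  [[18, 30.5, 1.2], [0, 0, 3.8], 0],
  [[18, 30.5, 1.2], [0, 0, 3.8], 0],
  [[18, 30.5, 1.2], [0, 0, 3.8], 0],
])

```text
clock: 2.68
eef_pos: [0.4823, 0.0288, 0.2507]
tool_rot: [0.744, 0.668, 0.0, 0.0]
ft_force: [0.8, -1.2, 1.3]
grip_width: 0.0
grasp_force: 0.0
```

Run:
```python
from h import *
o=get_obs();print(o["eef_pos"].round(4) if hasattr(o["eef_pos"],'round') else o["eef_pos"],o["joint_pos"],o["clock"])
c=camera("top"); s=camera("scene"); print("shelf",tri((c,(490,95)),(s,(373,47))))
w=camera("wrist"); save("w1.png",w["image"])
for q in("sampler","head","keeper","keeper_knob","button_face","stand"):
    for x in silhouettes(q,w)[:3]: print(q,round(x["conf"],2),np.array(x["bbox"]).round().tolist())
for n,p in dict(knob=(.5008,.0285,.1),head=(.6247,.0143,.146),org=(.623,.016,.052)).items(): print(n,proj(w,np.array(p)).round(1))
import pickle; pickle.dump(w,open("w1.pkl","wb"))
```

```text
[0.4823 0.0288 0.2507] [ 5.97884653e-02  1.99079680e-01  2.43678692e-03  1.37361518e+00
 -1.41658369e-04  1.73875242e+00] 2.6833
shelf (array([ 0.69750859, -0.30647969,  0.45209904]), [np.float64(0.003909878558556539), np.float64(0.003909878558556812)])
sampler 0.73 [250.0, 114.0, 301.0, 159.0]
sampler 0.64 [301.0, 0.0, 351.0, 54.0]
sampler 0.58 [415.0, 157.0, 490.0, 216.0]
head 0.82 [252.0, 120.0, 291.0, 160.0]
head 0.61 [437.0, 172.0, 490.0, 214.0]
keeper 0.7 [319.0, 164.0, 444.0, 249.0]
keeper_knob 0.66 [318.0, 168.0, 443.0, 249.0]
button_face 0.6 [438.0, 186.0, 447.0, 197.0]
button_face 0.6 [342.0, 1.0, 351.0, 14.0]
button_face 0.53 [286.0, 132.0, 294.0, 149.0]
stand 0.67 [317.0, 72.0, 480.0, 246.0]
knob [332.3 187.5]
head [475.6 203.1]
org [434.2 176.3]
```

View pics/w1.png

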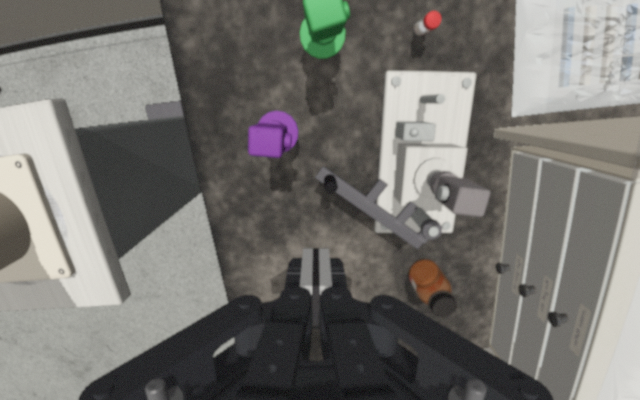

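Wrist view: the knob is at (331,181), the head at (474,197) and the bar runs (325,175)–(435,240). All of this matches the triangulated points: knob–hinge distance is 137 mm and the keeper angle about 0.96. I'll go down on the robot side of the knob.

>>> drive_tool([
  [[-18, 0, -20], [0, 0, 0], 0],
  [[0, 0, -30], [0, 0, 0], 0],
  [[0, 0, -30], [0, 0, 0], 0],
  [[0, 0, -30], [0, 0, 0], 0],
  [[0, 0, -30], [0, 0, 0], 0],
  [[0, 0, -31], [0, 0, 0], 0],
  [[0, 0, 0], [0, 0, 0], 0],
])

```text
clock: 3.72
eef_pos: [0.4586, 0.0258, 0.0746]
tool_rot: [0.746, 0.666, -0.004, -0.003]
ft_force: [-0.7, -0.0, -0.7]
grip_width: -0.0002
grasp_force: 0.0
```

>>> drive_tool([
  [[7, 0, 0], [0, 0, 0], 0],
  [[7, 0, 0], [0, 0, 0], 0],
  [[7, 9, 0], [0, 0, 0], 0],
  [[8, 10, 0], [0, 0, 0], 0],
  [[8, 8, 0], [0, 0, 0], 0],
  [[9, 8, 0], [0, 0, 0], 0],
  [[10, 7, 0], [0, 0, 0], 0],
  [[10, 6, 0], [0, 0, 0], 0],
])

```text
clock: 4.38
eef_pos: [0.5322, 0.0769, 0.0807]
tool_rot: [0.745, 0.667, 0.001, 0.001]
ft_force: [-1.4, 1.6, -0.3]
grip_width: 0.0002
grasp_force: 0.5
```

Run:
```python
from h import *
w=camera("top"); save("t2.png",cv2.resize(w["image"][140:240,240:400],None,fx=4,fy=4,interpolation=cv2.INTER_CUBIC)); v=camera("wrist")["image"]; v[:120,:]=v[:120,:]; save("w2.png",v)
print(get_obs()["ft_force"])
```

```text
[-0.93640676  0.58198714 -0.05796716]
```

View pics/w2.png

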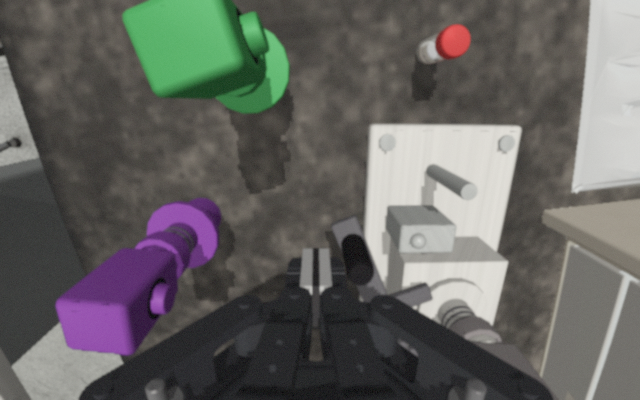

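The knob (352,255) lies just ahead of the closed fingers (318,270), and the bar is following. I'll keep going along the arc.

>>> drive_tool([
  [[10, 5, 0], [0, 0, 0], 0],
  [[10, 4, 0], [0, 0, 0], 0],
  [[8, 3, 0], [0, 0, 0], 0],
  [[8, 2, 0], [0, 0, 0], 0],
  [[6, 1, 0], [0, 0, 0], 0],
  [[5, 1, 0], [0, 0, 0], 0],
  [[4, 0, 0], [0, 0, 0], 0],
  [[2, 0, 0], [0, 0, 0], 0],
])

```text
clock: 5.15
eef_pos: [0.5838, 0.0908, 0.0796]
tool_rot: [0.746, 0.666, 0.0, 0.001]
ft_force: [0.2, 0.3, -0.3]
grip_width: 0.0
grasp_force: 0.0
```

Run:
```python
from h import *
w=camera("wrist"); save("w3.png",w["image"]); o=get_obs(); print(o["eef_pos"],o["ft_force"])
for n,p in dict(shutknob=(.6094,.0931,.1),org=(.623,.016,.06)).items(): print(n,proj(w,np.array(p)).round(1))
```

```text
[0.58397662 0.09078485 0.07962922] [0.11939681 0.36433437 0.31255934]
shutknob [369.5 274.1]
org [384.8 336.7]
```

View pics/w3.png

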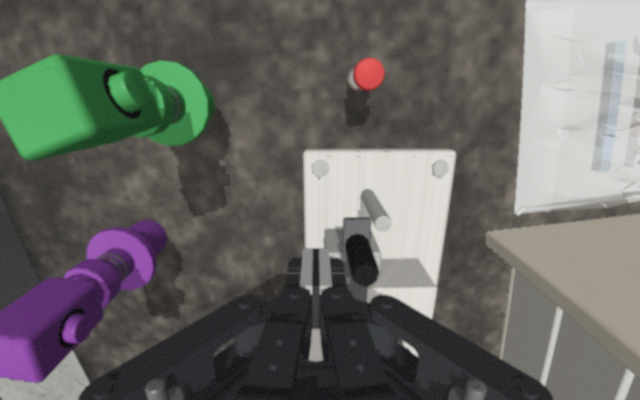

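The knob top is at (364,270) and the shut position is predicted at (369,274), so the bar is nearly shut. I'll nudge it until the stop is felt.

>>> drive_tool([
  [[2, 0, 0], [0, 0, 0], 0],
  [[2, 0, 0], [0, 0, 0], 0],
  [[1, 0, 0], [0, 0, 0], 0],
  [[0, 0, 0], [0, 0, 0], 0],
])

```text
clock: 5.53
eef_pos: [0.5873, 0.0909, 0.0795]
tool_rot: [0.746, 0.666, -0.0, -0.0]
ft_force: [-1.7, 0.7, 0.5]
grip_width: -0.0002
grasp_force: 0.7
```

>>> drive_tool([
  [[2, 0, 0], [0, 0, 0], 0],
  [[0, 0, 0], [0, 0, 0], 0],
])

```text
clock: 5.7
eef_pos: [0.5876, 0.0909, 0.0793]
tool_rot: [0.745, 0.667, -0.002, -0.001]
ft_force: [-6.0, -0.5, 2.4]
grip_width: 0.0001
grasp_force: 3.0
```

>>> drive_tool([
  [[2, 0, 0], [0, 0, 0], 0],
  [[0, 0, 0], [0, 0, 0], 0],
])

```text
clock: 5.87
eef_pos: [0.5878, 0.0909, 0.0792]
tool_rot: [0.745, 0.667, -0.003, -0.002]
ft_force: [-10.6, -0.2, 6.8]
grip_width: 0.0002
grasp_force: 5.2
```

>>> drive_tool([
  [[2, 0, 0], [0, 0, 0], 0],
  [[0, 0, 0], [0, 0, 0], 0],
])

```text
clock: 6.03
eef_pos: [0.5879, 0.0909, 0.0791]
tool_rot: [0.745, 0.667, -0.004, -0.004]
ft_force: [-14.8, 0.3, 9.9]
grip_width: -0.0
grasp_force: 7.4
```

The bar is hard against its stop exactly at the predicted shut position. I'll back off, rise and look at the head.

>>> drive_tool([
  [[-20, 0, 0], [0, 0, 0], 0],
  [[-10, 0, 35], [0, 0, 0], 0],
  [[0, 0, 41], [0, 0, 0], 0],
  [[0, 0, 41], [0, 0, 0], 0],
  [[0, 0, 41], [0, 0, 0], 0.3],
  [[0, -30, 12], [0, 0, 0], 0.6],
  [[0, -30, 0], [0, 0, 0], 0.6],
  [[0, -17, 0], [0, 0, 0], 0.6],
])

```text
clock: 6.7
eef_pos: [0.565, 0.0121, 0.252]
tool_rot: [0.746, 0.666, 0.002, 0.002]
ft_force: [-0.5, 0.4, -0.5]
grip_width: 0.048
grasp_force: 0.0
```

>>> drive_tool([
  [[0, 0, 0], [0, 0, 0], 0.6],
  [[0, 0, 0], [0, 0, 0], 0.6],
])

```text
clock: 6.87
eef_pos: [0.5639, 0.0133, 0.2497]
tool_rot: [0.746, 0.666, 0.0, 0.0]
ft_force: [-0.3, -0.3, 0.0]
grip_width: 0.0511
grasp_force: 0.0
```

Run:
```python
from h import *
w=camera("wrist"); o=get_obs(); print(o["eef_pos"],o["ft_force"],o["grip_width"])
for n,p in dict(shutknob=(.6094,.0931,.1),head=(.6247,.0143,.146)).items(): print(n,proj(w,np.array(p)).round(1))
for q in("head","button_face","keeper_knob"):
    for x in silhouettes(q,w)[:3]: print(q,round(x["conf"],2),np.array(x["bbox"]).round().tolist())
print("cab",atz(w,(520,200),0))
im=w["image"][110:310,280:500]; save("w4.png",cv2.resize(im,None,fx=3,fy=3,interpolation=cv2.INTER_CUBIC)[:600,:660])
import pickle; pickle.dump(w,open("w4.pkl","wb"))
```

```text
[0.56380519 0.0140992  0.24944894] [-0.56787354 -0.78705907 -0.21483436] 0.05106759420107779
shutknob [354.5  99.3]
head [385.6 192.5]
head 0.72 [199.0, 0.0, 248.0, 37.0]
head 0.68 [354.0, 164.0, 401.0, 206.0]
button_face 0.69 [196.0, 124.0, 207.0, 138.0]
button_face 0.45 [356.0, 177.0, 363.0, 189.0]
button_face 0.38 [356.0, 257.0, 364.0, 287.0]
keeper_knob 0.66 [338.0, 87.0, 381.0, 230.0]
cab [ 0.84641828 -0.06612876  0.        ]
```

View pics/w4.png

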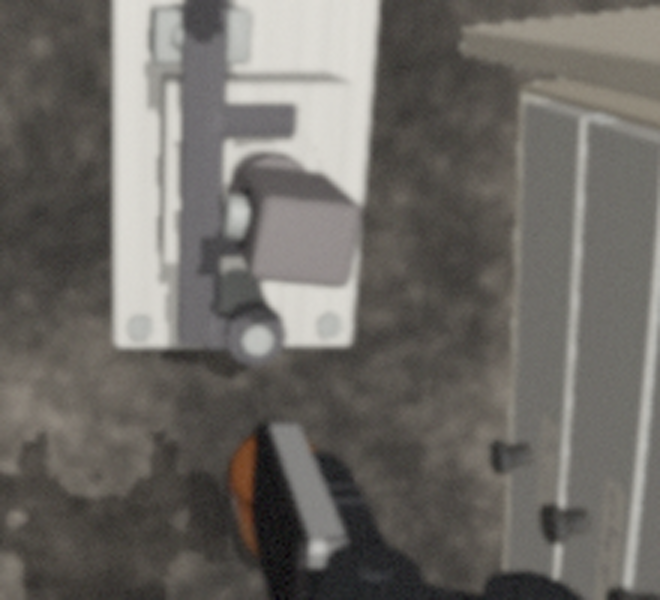

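Crop: the bar is shut with its fork round the rod. The head's top face has corners (268,193), (360,207), (345,286), (250,275) and the button faces left, at (238,215).

Run:
```python
from h import *; import pickle
w=pickle.load(open("w4.pkl","rb")); F=lambda u,v:(280+(u+.5)/3-.5,110+(v+.5)/3-.5)
P=np.array([atz(w,F(*p),.146)[:2] for p in[(268,193),(360,207),(345,286),(250,275)]])
print(P.round(4),P.mean(0)); e=[P[1]-P[0],P[2]-P[3],P[0]-P[3],P[1]-P[2]]
for d in e: print(np.linalg.norm(d).round(4),np.degrees(np.arctan2(d[1],d[0])).round(1))
print("button",atz(w,F(238,213),.122)); print("cab",atz(w,F(515,350),0),atz(w,F(515,350),.1))
o=get_obs(); t=camera("top")
from scipy.spatial.transform import Rotation as R
y=R.from_quat(o["tool_rot"]).as_matrix()[:,1]; print("tooly",np.degrees(np.arctan2(y[1],y[0])))
```

```text
[[0.6114 0.0322]
 [0.6371 0.0253]
 [0.6322 0.002 ]
 [0.6048 0.0085]] [0.62136529 0.01699501]
0.0267 -15.1
0.0282 -13.4
0.0246 74.5
0.0238 78.0
button [0.60545547 0.02080065 0.122     ]
cab [ 0.74821309 -0.09507574  0.        ] [ 0.70356993 -0.04666359  0.1       ]
tooly -6.327801718546018
```

>>> drive_tool([
  [[30, 1, 0], [0, 0, -4], 0.6],
  [[30, 0.5, 0], [0, 0, -4], 0.6],
  [[0, 0, -35], [0, 0, 0], 0.6],
  [[0, 0, -35], [0, 0, 0], 0.6],
  [[0, 0, 0], [0, 0, 0], 0.6],
])

```text
clock: 7.53
eef_pos: [0.6189, 0.0164, 0.1707]
tool_rot: [0.79, 0.613, -0.006, -0.005]
ft_force: [-2.8, 1.3, -2.3]
grip_width: 0.051
grasp_force: 0.0
```

Run:
```python
from h import *
w=camera("wrist"); o=get_obs(); print(o["eef_pos"],o["ft_force"],o["grip_width"])
for n,p in dict(head=(.624,.0155,.146),b=(.6036,.0206,.122)).items(): print(n,proj(w,np.array(p)).round(1))
save("w5.png",cv2.resize(w["image"][150:390,180:460],None,fx=2.4,fy=2.4,interpolation=cv2.INTER_CUBIC))
```

```text
[0.62002889 0.0163306  0.17440744] [-0.01247677 -0.25135009 -0.0219029 ] 0.051352644667134996
head [324.9 240.9]
b [294.1 225.4]
```

View pics/w5.png

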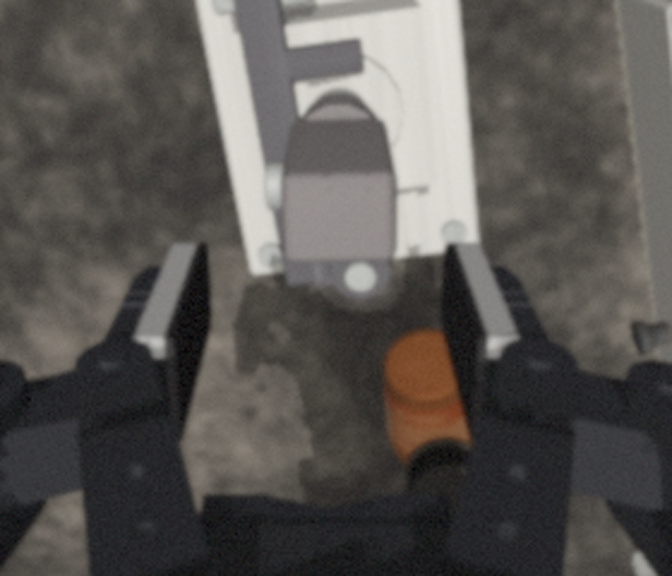

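The tool is aligned with the head: top face centred at crop (340,218) between pads at 208 and 445. I'll descend and squeeze.

>>> drive_tool([
  [[-1, 0, -27], [0, 0, 0], 0.6],
  [[0, 0, -27], [0, 0, 0], 0.6],
  [[0, 0, -25], [0, 0, 0], 0.6],
  [[0, 0, 0], [0, 0, 0], 0.6],
  [[0, 0, 0], [0, 0, 0], 0.6],
])

```text
clock: 8.0
eef_pos: [0.6226, 0.0159, 0.1016]
tool_rot: [0.79, 0.613, -0.0, -0.0]
ft_force: [0.6, 0.0, 0.4]
grip_width: 0.0511
grasp_force: 0.0
```

>>> drive_tool([
  [[0, 0, 0], [0, 0, 0], 0.45],
  [[0, 0, 0], [0, 0, 0], 0.35],
  [[0, 0, 0], [0, 0, 0], 0.2],
  [[0, 0, 0], [0, 0, 0], 0],
  [[0, 0, 0], [0, 0, 0], 0],
  [[0, 0, 0], [0, 0, 0], 0],
])

```text
clock: 8.5
eef_pos: [0.6233, 0.0163, 0.1038]
tool_rot: [0.79, 0.613, 0.002, 0.0]
ft_force: [-4.5, 1.5, 5.0]
grip_width: 0.0296
grasp_force: 58.5
```

Width is 30 mm, so the button is in. Pulling up.

>>> drive_tool([
  [[0, 0, 4], [0, 0, 0], 0],
  [[0, 0, 4], [0, 0, 0], 0],
  [[0, 0, 6], [0, 0, 0], 0],
  [[0, 0, 6], [0, 0, 0], 0],
  [[0, 0, 6], [0, 0, 0], 0],
  [[0, 0, 6], [0, 0, 0], 0],
  [[0, 0, 6], [0, 0, 0], 0],
  [[0, 0, 6], [0, 0, 0], 0],
])

```text
clock: 9.17
eef_pos: [0.6227, 0.0155, 0.1448]
tool_rot: [0.79, 0.613, -0.0, -0.0]
ft_force: [0.3, 0.9, -7.5]
grip_width: 0.0293
grasp_force: 58.9
```

>>> drive_tool([
  [[0, 0, 6], [0, 0, 0], 0],
  [[0, 0, 6], [0, 0, 0], 0],
  [[0, 0, 6], [0, 0, 0], 0],
  [[0, 0, 6], [0, 0, 0], 0],
  [[0, 0, 6], [0, 0, 0], 0],
  [[0, 0, 4], [0, 0, 0], 0],
])

```text
clock: 9.67
eef_pos: [0.6225, 0.0155, 0.1788]
tool_rot: [0.79, 0.613, -0.0, -0.0]
ft_force: [1.0, 0.6, -11.9]
grip_width: 0.0297
grasp_force: 59.3
```

>>> drive_tool([
  [[0, 0, 4], [0, 0, 0], 0],
  [[0, 0, 4], [0, 0, 0], 0],
  [[0, 0, 4], [0, 0, 0], 0],
  [[0, 0, 2], [0, 0, 0], 0],
  [[0, 0, 0], [0, 0, 0], 0],
])

```text
clock: 10.08
eef_pos: [0.6226, 0.0155, 0.1928]
tool_rot: [0.79, 0.613, -0.0, -0.0]
ft_force: [0.8, 0.1, -11.8]
grip_width: 0.0297
grasp_force: 59.4
```

>>> drive_tool([
  [[0, 0, 2], [0, 0, 0], 0],
  [[0, 0, 2], [0, 0, 0], 0],
  [[0, 0, 0], [0, 0, 0], 0],
])

```text
clock: 10.33
eef_pos: [0.6224, 0.0155, 0.1959]
tool_rot: [0.79, 0.613, -0.0, -0.0]
ft_force: [1.6, 0.9, -13.0]
grip_width: 0.0295
grasp_force: 61.6
```

>>> drive_tool([
  [[0, 0, 2], [0, 0, 0], 0],
  [[0, 0, 0], [0, 0, 0], 0],
])

```text
clock: 10.5
eef_pos: [0.6219, 0.0156, 0.1964]
tool_rot: [0.79, 0.613, -0.001, -0.001]
ft_force: [2.3, -0.3, -22.1]
grip_width: 0.0291
grasp_force: 61.8
```

The force rises firmly at +93 mm, which is the second stop. I'll add a little preload and check.

>>> drive_tool([
  [[0, 0, 2], [0, 0, 0], 0],
  [[0, 0, 0], [0, 0, 0], 0],
  [[0, 0, 0], [0, 0, 0], 0],
])

```text
clock: 10.75
eef_pos: [0.6213, 0.0155, 0.1966]
tool_rot: [0.79, 0.613, -0.003, -0.002]
ft_force: [3.6, 0.1, -30.5]
grip_width: 0.0295
grasp_force: 63.0
```

Run:
```python
from h import *
s=camera("scene"); w=camera("wrist"); o=get_obs(); print(o["eef_pos"],o["ft_force"],o["grip_width"])
print(proj(w,np.array((.609,.093,.1))))
a=cv2.resize(s["image"][155:265,240:350],(400,400),interpolation=cv2.INTER_CUBIC); b=cv2.resize(w["image"][:,160:560],(400,400)); save("f.png",np.hstack([a,b]))
```

```text
[0.62129052 0.01552491 0.19656451] [  3.05754316   0.02900303 -28.9725149 ] 0.02918052633201309
[276.14061301 115.28848226]
```

View pics/f.png

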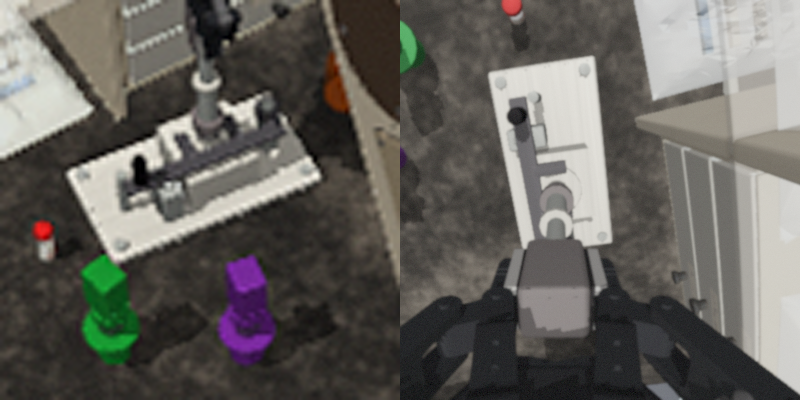

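The head is gripped and the rod extended, with the sections showing at (555,200) on the right. The bar is shut, knob at (516,115) against a predicted (516,115). The vial and bottle and both look-alikes are still standing.

```bash
python3 -c "
from workcell import job_done; print(job_done())"
```

```text
the job is handed in; nothing more can be done
None
```

I handed the job in at about 11 s on the robot's clock: the keeper bar is shut against its stop, and the gripper still holds the head with the rod pulled out to its second stop, under about 29 N of upward pull.

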